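# Hang the weld remote control on its keyhole studs

### The arm

A 6-joint arm with a two-finger parallel gripper is mounted at the origin on a cart in front of the work surface, level with it; the furniture and walls round the work are solid. World frame = base frame: x ahead of the robot, y to its left, z up, the work surface at z = 0. Lengths are in m, angles in rad, forces in N, time in s.
With the tool pointing down it reaches from about 0.275 to 0.975 m from the base axis. Payload 8.4 kg.
Tool frame: the origin (TCP) lies at the very end of the fingers, on their centre line; the grasp point (between the pads) lies 19 mm behind it; y points along the fingers, z is the direction in which the jaws open and shut, and the axes are right-handed (so a half turn about y gives the same grasp; the last joint's range is limited). The gripper opens to 92 mm and grips with 3 to 60 N. Pads are 20 mm wide; open, the fingers measure 128 mm over their backs; the gripper's body (75 mm by 189 mm) begins 69 mm behind the grasp point.
Start: joints at [1.148, 0.353, 1.633, -0, 1.155, -0.002], TCP at [0.255, 0.57, 0.175] pointing down, gripper open.
Joint ranges: [-2.63, 2.63], [-0.92, 2.1], [0.06, 2.66], [-1.3, 4.44], [0, 2.69], [-3.02, 3.02]. Speed limits (rad/s): [2.22, 2.22, 2.79, 3.14, 3.14, 3.14].

### API

Orientations are given as a unit quaternion [w, x, y, z].
In Python, from cell import manip gives the robot as it stands.
- The arm moves only by the tool carry_out, never from a script. Its argument "commands" is a list that holds one entry, the list of rows, each a list of 7 numbers: the shift along the world's x, y, z in cm, then the turn, a rotation vector about the world's x, y, z in degrees, then the finger opening in cm, from 0 to 9.19. A call has 1 to 8 rows; each row is the pose to reach, as a shift and turn from the pose commanded when the call began; what a row does not reach only later rows make up. A row lasts 1/8 s, in which the tool goes at most 62.5 mm and 10.7 degrees, less where a joint would pass 70% of its speed; a pose out of reach is approached as far as the arm can. A call with a gripper value outside its range is refused whole. The fingers move at their own pace and stop on an object; the grip force is fixed at half the most. Time passes only in rows, so rows that repeat a pose let the fingers close. It gives the time, the measured TCP pose, the force and the opening at its end, in the units of the state.
- manip.state(): the state, without advancing time (a new reading comes with each control period).
- manip.capture(name): name is "scene" or "top" or "wrist"; returns (picture, depth): 420x560x3 uint8, red, green, blue; 420x560 float32, m along the optical axis (not along the pixel's ray), 0 where there is no reading.
- manip.calibration(name): a dict with "fx", "fy", "cx", "cy" (pixels), "rvec" (rotation vector, rad) and "tvec" (3), from world to camera coordinates, as OpenCV has them. Camera axes: x right, y down, z forward; pixel columns grow to the right and rows downward; lengths in m; the calibration is good to about 2 mm. A picture is of the moment at which its call begins: read the wrist's pose just before it. calibration takes no time and is no camera call; for the wrist camera it gives the pose at the moment of the call.
- manip.close_job(): hands the job in, once; it reports no verdict.
Trained networks look in the newest picture that a camera, given by its name, has taken for a name from the list of things; names that differ only in an ending like _2 or _b are one class to them, and where a whole thing is asked for, a point or a joint stands for the part that bears it (a point fixed in the world has none). Each returns a list of dicts, best first, with "conf" (0 to 1); they miss things now and then, are a little off and sometimes report something else, mostly with a low value. They report only what shows in the picture. A call takes as long as a camera call. They do not tell look-alikes from the thing itself.
- manip.trace(camera, target): "region" (420x560 bool, what is visible of it) and "rect" ([left, top, width, height] as shares, 0 to 1, of the picture: columns of its width, rows of its height, round what is visible of it).
- manip.tip_of(camera, target): "at" ([column, row] as shares, 0 to 1, of the picture: columns of its width, rows of its height: a listed point, or the origin of a listed thing).
The state is a dict: "time": time; "joints": joint angles; "joint_vel": joint speeds; "effort": joint torques, N m; "eef_pos": TCP position; "tcp_rot": TCP orientation; "contact_force": force on the tool from outside, world axes, zero at the start; "torque": the same for the moment, N m; "opening": finger opening in m.
Only numpy, scipy, OpenCV 4.12 (cv2) and the standard library are available. Lean on these libraries where they do the work, as an engineer would, in place of code of your own. Each camera call takes 0.05 s, during which the arm holds its last target.

### The job

Hang the weld remote-control box on its bench bracket: slip both keyholes of its back plate over the two headed studs, press it in against the spring pad and slide it down until it is fully home behind the heads, and let go. Then turn the latch at the left of the bracket down over the top edge of the plate, so that the box cannot lift off. Feel for the studs, whose height was set by hand, with light pressure (never more than 60 N on the bracket), and leave the gas cups, tape measure and electrode box alone.

Things in the scene. Friction and masses are not known exactly. Their poses are not given: they have to be found in the camera images.
- control_box: grey remote-control box on a steel back plate, ~0.5 kg, upright. z up, -x out of its front (dial). Origin: bottom edge of the plate, mid-width, on its back face. Plate 4 mm thick (x 0 to -4), 150 wide (y +-75), 80 high (z 0 to 80). Box body on its front: 46 wide (y +-23), x -4 to -50, z 0 to 120 mm, knob 15 mm further forward at z 82. Box and plate both stand on z = 0.
- box_grip (a point): grasp point of the control box, at its own (-27, 0, 92) mm: middle of the upper part of the box body, 28 mm under its top; pinch across the 46 mm width (along its y). Pushed sideways it turns in too weak a grip: hold it as firmly as you can and press lightly
- seat_line (a point): control box point (0, 0, 66) mm: plate's back face, midway between the places of the stud centres when home. Two keyholes at y +-50: a round 21 mm hole centred 20 mm below this line, from it a 12 mm slot up to 4 mm above it. So the plate goes on with this point 20 mm above the stud line; pressed to x -2..0 of the bracket (about 6 N) it slides down 20 mm, dragging with up to 10 N, to a hard stop
- bracket: steel bracket fixed to the bench. z up, -x out of its front. Origin: on the bench, below the mounting face. Foot y +-95, x -15 to 80, 8 mm high. Aluminium mounting plate: front face x = 0, y +-86, 62 mm below to 16 above the stud line, ear for the latch at +y to 62 above. Between the studs a spring pad stands 5 mm proud and pushes the plate out (3 to 6 N): it drags and does not fall home by itself
- face_mid (a point): bracket point (0, 0, 125) mm: mounting face at the middle stud height. Two studs at y +-50 mm stick out towards -x: neck 8 mm diameter, 6 mm long, then head 16 mm diameter, 5 mm thick, ending at x -11. The mounting plate is clamped by hand: the true stud line is anywhere up to 13 mm above or below this point, which does not show it; under the forces here it stays put
- latch (a joint): latch: flat bar, 12 mm wide, 31 mm long, x -1 to -6, on a pivot at y +66, 48 mm above the TRUE stud line; stays where put (2 N at its knob turns it). 0 = closed, hanging down, end 3 mm over a plate that is home (closes only then); ~1.6 = open, pointing to +y. Black thumb knob, 12 mm diameter, x -6 to -26, centre at y 66 + 25 sin q, 48 - 25 cos q above the stud line (mm, bracket axes)
- gas_cup_1: orange ceramic gas cup, 23 mm wide, 42 mm high, standing; origin under its centre; bystander
- gas_cup_2: white ceramic gas cup, 23 mm wide, 42 mm high, standing; origin under its centre; bystander
- tungsten_box: flat red electrode box 32 x 165 x 17 mm lying, length along its y; origin under its centre; bystander
- tape_measure: yellow tape measure 34 x 84 x 64 mm, standing; origin under its centre; bystander
Not all that is in view belongs to the job. There is more than one size of the control_box; the one meant has the size given above.

How it is judged:
By the outcome, as a careful person would: the job done as asked, in the order asked, and still so for the second after the job is handed in, with the robot touching nothing.
It also fails if it takes over 61 s, if anything falls off the work surface, if the arm or the gripper's body presses on something with over 40 N, if the wrist force passes 120 N, or if a joint passes its speed limit or range.

## Working session

There is one attempt and no reset: what is moved stays moved. The work goes in short steps, Python scripts to look and compute and a tool call to move; the robot and the scene stay as the last step left them, time stands still between calls to the robot, and variables do not carry over. Pictures are saved under pics/ and viewed, and the job is handed in when it is done.

Besides the shell and the picture viewer there is one more tool, called after ">>>" as name(argument=value, ...), one argument or row to a line, values as JSON. carry_out: Moves the arm, as the interface text tells. Its arguments: {"type":"object","properties":{"commands":{"type":"array"}},"required":["commands"]}

```bash
ls; mkdir -p pics
cat > h.py <<'E'
import numpy as np,cv2
from cell import manip
def cal(n):
    c=manip.calibration(n);R=cv2.Rodrigues(np.array(c["rvec"],float))[0];return c,R,np.array(c["tvec"],float).ravel()
def cloud(n,d):
    c,R,t=cal(n);v,u=np.mgrid[0:420,0:560]
    P=np.stack([(u-c["cx"])/c["fx"]*d,(v-c["cy"])/c["fy"]*d,d],-1)
    return (P-t)@R   # world
def save(n,p):cv2.imwrite("pics/"+n+".png",cv2.cvtColor(p,cv2.COLOR_RGB2BGR))
E
python3 - <<'E'
from h import *
print(manip.state())
for n in ("scene","top"):
    p,d=manip.capture(n);save(n+"0",p);np.savez("%s0.npz"%n,p=p,d=d)
    W=cloud(n,d)
    for t in ("control_box","bracket","latch","gas_cup_1","tape_measure","tungsten_box","box_grip","face_mid","seat_line"):
        try:
            if t in("box_grip","face_mid","seat_line"):
                for r in manip.tip_of(n,t):
                    a=r["at"];c=int(a[0]*560);q=int(a[1]*420);print(n,t,round(r["conf"],2),c,q,W[q,c].round(3))
            else:
                for r in manip.trace(n,t):
                    m=r["region"]&(d>0);print(n,t,round(r["conf"],2),(np.array(r["rect"])*[560,420,560,420]).round(),np.median(W[m],0).round(3),np.percentile(W[m],3,0).round(3),np.percentile(W[m],97,0).round(3))
        except Exception as e:print(t,e)
    c,R,t=cal(n);print(n,c,"cam at",-R.T@t)
E
```

```text
pics
{'time': 0.0, 'joints': array([ 1.14760761e+00,  3.53651671e-01,  1.63414689e+00, -1.66722022e-05,
        1.15517468e+00, -2.38679663e-03]), 'joint_vel': array([ 6.25545567e-04, -8.92422878e-04, -3.43547312e-05, -1.38605762e-03,
       -4.77360811e-04, -9.70397716e-04]), 'effort': array([-1.77643338e-03, -5.93842793e+01, -3.34210682e+01,  6.96011377e-02,
        2.33610015e-02, -1.28560496e-04]), 'eef_pos': array([0.25507878, 0.56997275, 0.17435607]), 'tcp_rot': array([-0.69103522,  0.69199171, -0.14777614,  0.14758051]), 'contact_force': array([-1.37973181, -0.85645433,  0.44984005]), 'torque': array([0.00715687, 0.02854115, 0.00230065]), 'opening': 0.09221595030047722}
scene control_box 0.67 [268. 187.  27.  43.] [0.558 0.11  0.044] [0.544 0.067 0.001] [0.586 0.169 0.088]
scene control_box 0.56 [201. 160.  39.  53.] [0.442 0.264 0.063] [0.41  0.214 0.002] [0.469 0.302 0.12 ]
scene bracket 0.62 [329. 181.  77. 113.] [ 0.608 -0.144  0.037] [ 0.583 -0.215  0.003] [ 0.664 -0.035  0.175]
scene latch 0.67 [328. 187.  16.   7.] [ 0.611 -0.032  0.177] [ 0.596 -0.058  0.169] [ 0.617 -
[... 1566 characters left out ...]
e 0.74 [138. 153.  29.  21.] [0.623 0.338 0.058] [ 0.603  0.312 -0.   ] [0.649 0.374 0.067]
top tape_measure 0.3 [288. 143.  71.  45.] [ 0.622 -0.12   0.01 ] [ 0.587 -0.212  0.002] [ 0.688 -0.032  0.18 ]
top box_grip 0.86 166 232 [0.443 0.28  0.12 ]
top box_grip 0.85 231 182 [0.575 0.124 0.083]
top face_mid 0.7 325 169 [ 0.605 -0.113  0.136]
top seat_line 0.86 166 221 [ 0.475  0.307 -0.001]
top seat_line 0.6 319 240 [ 0.429 -0.115 -0.002]
top {'fx': 473.6327909659481, 'fy': 473.6327909659481, 'cx': 270.08964662339065, 'cy': 214.53135983447496, 'rvec': array([ 2.21389801, -2.17980265,  0.06399068]), 'tvec': array([0.01320472, 0.49634586, 1.27764171])} cam at [0.42741891 0.02690145 1.30211032]
```

Run:
```python
from h import *
for n,(x0,y0,x1,y1) in dict(scene=(180,130,430,400),top=(100,110,400,290)).items():
    p=np.load(n+"0.npz")["p"][y0:y1,x0:x1];f=min(800/p.shape[1],600/p.shape[0])
    save(n+"z",cv2.resize(p,None,fx=f,fy=f))
```

```text
(no output)
```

View pics/scenez.png

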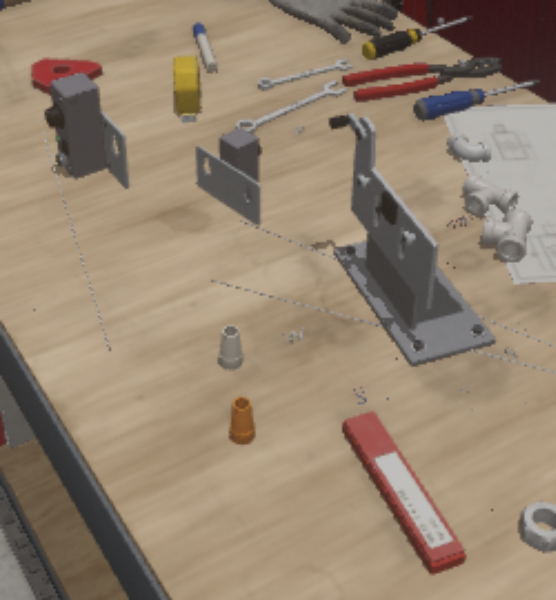

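View pics/topz.png

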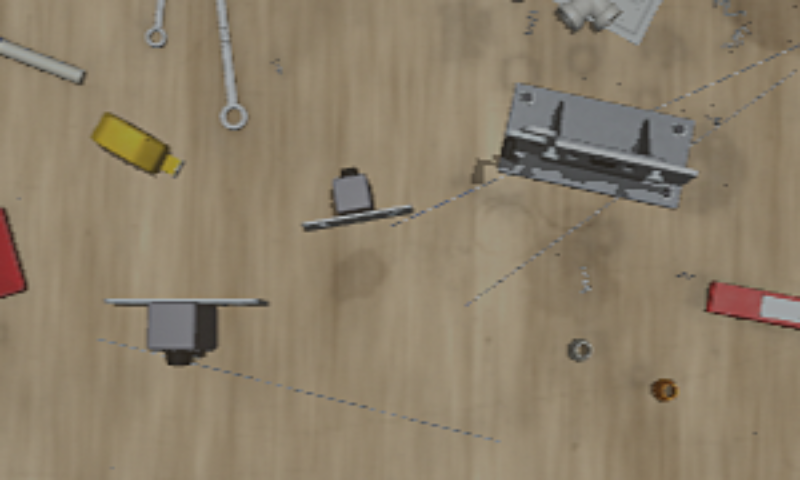

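View pics/scene0.png

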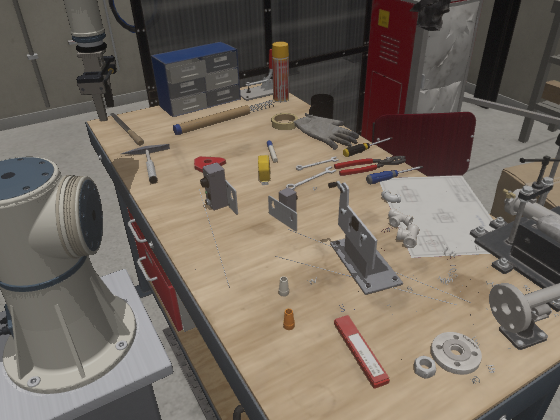

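The 120 mm tall box at (0.44, 0.27) is the right one: the smaller box at (0.56, 0.12) stands only about 90 mm high and faces away. The studs show on the bracket. The next step is fitting precise poses.

Run:
```python
from h import *
D={n:np.load(n+"0.npz")["d"] for n in("scene","top")}
W={n:cloud(n,D[n]) for n in D}
for n in W:
    w=W[n][D[n]>0]
    print(n,'table z',np.median(w[(abs(w[:,0]-.5)<.05)&(abs(w[:,1]-0.02)<.03)],0))
    # box
    b=w[(w[:,0]>.38)&(w[:,0]<.5)&(w[:,1]>.19)&(w[:,1]<.36)]
    t=b[b[:,2]>.112];print(n,'boxtop',len(t),t[:,2].mean(),cv2.minAreaRect((t[:,:2]*1000).astype(np.float32)),t.mean(0))
    t=b[(b[:,2]>.02)&(b[:,2]<.077)&((b[:,0]>.455))]
    if len(t)>10:
        print('plate',len(t),t.min(0),t.max(0),np.polyfit(t[:,1],t[:,0],1))
    t=b[(b[:,2]>.07)&(b[:,2]<.09)&(b[:,0]>.455)]
    if len(t)>10: print('platetop',len(t),t.min(0),t.max(0),np.polyfit(t[:,1],t[:,0],1),t[:,2].mean())
    # bracket
    b=w[(w[:,0]>.55)&(w[:,0]<.72)&(w[:,1]>-.26)&(w[:,1]<.01)]
    f=b[(b[:,2]>.03)&(b[:,2]<.165)&(b[:,0]<.66)]
    # ransac plane x=a*y+b (vertical)
    best=None;rng=np.random.default_rng(0)
    for _ in range(500):
        i=rng.choice(len(f),2,0)
        if abs(f[i[0],1]-f[i[1],1])<.05: continue
        a=(f[i[0],0]-f[i[1],0])/(f[i[0],1]-f[i[1],1]);c=f[i[0],0]-a*f[i[0],1]
        r=abs(f[:,0]-a*f[:,1]-c)<.002
        if best is None or r.sum()>best[0]: best=(r.sum(),r)
    g=f[best[1]];print(n,'face',len(f),len(g),np.polyfit(g[:,1],g[:,0],1),g.min(0),g.max(0))
    th=np.arctan(-np.polyfit(g[:,1],g[:,0],1)[0]);print('yaw',np.degrees(th))
    for k in range(8): pass
    np.save('b_%s.npy'%n,b)
    for z in np.arange(0,.2,.01):
        s=b[(b[:,2]>=z)&(b[:,2]<z+.01)]
        if len(s):print('%.2f'%z,len(s),s.min(0)[:2].round(3),s.max(0)[:2].round(3))
```

```text
scene table z [ 0.4986031   0.01996207 -0.00073856]
scene boxtop 185 0.1179576651050066 ((440.7606506347656, 282.356689453125), (48.05668640136719, 45.6169319152832), 88.74405670166016) [0.43915248 0.27957429 0.11795767]
plate 215 [0.45522138 0.20557775 0.02083341] [0.47249744 0.26978561 0.07677742] [-0.09927185  0.48847487]
platetop 66 [0.45584148 0.20728079 0.07034173] [0.47002628 0.27471834 0.08764311] [-0.09298842  0.48743036] 0.07696638852300164
scene face 1575 1040 [0.19630346 0.62749466] [ 0.58598922 -0.20433561  0.06035948] [ 0.62322313 -0.0314774   0.16303038]
yaw -11.10613815402286
0.00 2044 [ 0.55 -0.26] [0.72 0.01]
0.01 215 [ 0.577 -0.22 ] [ 0.679 -0.035]
0.02 138 [ 0.599 -0.176] [ 0.654 -0.068]
0.03 117 [ 0.598 -0.175] [ 0.645 -0.066]
0.04 105 [ 0.597 -0.173] [ 0.64  -0.067]
0.05 53 [ 0.597 -0.173] [ 0.633 -0.065]
0.06 101 [ 0.587 -0.204] [ 0.625 -0.032]
0.07 137 [ 0.587 -0.204] [ 0.622 -0.032]
0.08 163 [ 0.587 -0.203] [ 0.621 -0.033]
0.09 123 [ 0.588 -0.203] [ 0.621 -0.036]
0.10 127 [ 0.587 -0.204] [ 0.621 -0.035]
0.11 109 [ 0.586 -0.203] [ 0.623 -0.031]
0.12 182 [ 0.58
[... 970 characters left out ...]
3 -0.175] [ 0.673 -0.078]
0.03 17 [ 0.602 -0.174] [ 0.669 -0.079]
0.04 12 [ 0.627 -0.172] [ 0.661 -0.078]
0.05 9 [ 0.623 -0.171] [ 0.654 -0.08 ]
0.06 33 [ 0.59  -0.201] [ 0.647 -0.037]
0.07 43 [ 0.589 -0.202] [ 0.64  -0.039]
0.08 32 [ 0.59 -0.2 ] [ 0.622 -0.039]
0.09 28 [ 0.59  -0.201] [ 0.622 -0.038]
0.10 35 [ 0.59  -0.201] [ 0.622 -0.04 ]
0.11 28 [ 0.589 -0.202] [ 0.622 -0.037]
0.12 86 [ 0.585 -0.202] [ 0.623 -0.034]
0.13 149 [ 0.586 -0.202] [ 0.625 -0.036]
0.14 94 [ 0.59  -0.201] [ 0.618 -0.062]
0.15 3 [ 0.616 -0.069] [ 0.616 -0.064]
0.16 5 [ 0.611 -0.068] [ 0.616 -0.039]
0.17 55 [ 0.597 -0.065] [ 0.625 -0.019]
0.18 70 [ 0.598 -0.067] [ 0.626 -0.019]
0.19 3 [ 0.617 -0.064] [ 0.62  -0.052]
```

Run:
```python
from h import *
from scipy.spatial.transform import Rotation as Ro
th=np.radians(-11.05);X=np.array([np.cos(th),np.sin(th),0]);Y=np.array([-np.sin(th),np.cos(th),0]);O=np.array([.605,-.119,0])
for n in("scene","top"):
    b=np.load('b_%s.npy'%n)-O;l=np.c_[b@X,b@Y,b[:,2]]*1000
    print(n,'foot',[ (l[(l[:,2]>4)&(l[:,2]<11)][:,i].min().round(1),l[(l[:,2]>4)&(l[:,2]<11)][:,i].max().round(1)) for i in(0,1)])
    for s in(-50,50):
        h=l[(abs(l[:,1]-s)<13)&(l[:,0]<-4)&(l[:,0]>-20)&(l[:,2]>90)&(l[:,2]<165)]
        print('stud',s,len(h),h.mean(0).round(1),h.min(0).round(1),h.max(0).round(1)); print(h[h[:,0]<-8].round(1)[:40:2].tolist())
    for lo,hi in((-85,-65),(-35,-15),(15,35),(62,80)):
        c=l[(l[:,1]>lo)&(l[:,1]<hi)&(abs(l[:,0])<3)&(l[:,2]>40)];print('face strip',lo,hi,len(c),c.mean(0).round(1),c[:,2].min().round(1),np.sort(c[:,2])[-4:].round(1))
    c=l[(l[:,1]>-90)&(l[:,1]<35)&(l[:,0]>-3)&(l[:,0]<20)&(l[:,2]>120)&(l[:,2]<160)];print('top',len(c),np.sort(c[:,2])[-30::3].round(1),c[c[:,2]>c[:,2].max()-3].mean(0),c[c[:,2]>c[:,2].max()-3].min(0),c[c[:,2]>c[:,2].max()-3].max(0))
    k=l[(l[:,1]>55)&(l[:,2]>150)&(l[:,0]<-8)];print('knob',len(k),k.mean(0).round(1),k.min(0).round(1),k.max(0).round(1))
    k=l[(l[:,1]>48)&(l[:,2]>150)&(l[:,0]>-4)];print('ear',len(k),k.mean(0).round(1),k.min(0).round(1),k.max(0).round(1))
s=manip.state();q=s["tcp_rot"];R=Ro.from_quat([q[1],q[2],q[3],q[0]]).as_matrix();print(R.round(3))
z=R[:,2];print('jaw angle deg',np.degrees(np.arctan2(z[1],z[0])))
```

```text
scene foot [(np.float64(-45.8), np.float64(118.2)), (np.float64(-139.9), np.float64(116.7))]
stud -50 31 [-10.7 -51.4 127.5] [-13.6 -57.7 117.9] [ -4.6 -43.3 135.1]
[[-11.7, -45.5, 131.6], [-8.3, -47.8, 132.3], [-11.0, -48.8, 131.1], [-8.3, -52.2, 132.9], [-11.9, -46.6, 127.1], [-10.2, -51.9, 130.5], [-12.2, -43.3, 122.1], [-12.8, -52.7, 129.2], [-12.7, -48.7, 123.5], [-11.9, -55.5, 128.3], [-10.6, -45.6, 117.9], [-12.4, -56.8, 126.8], [-12.3, -53.0, 121.3], [-10.3, -57.7, 124.2]]
stud 50 25 [-10.5  48.6 127. ] [-13.2  42.7 119.3] [ -6.5  58.3 134.4]
[[-11.4, 53.8, 130.8], [-11.8, 57.6, 125.6], [-11.0, 49.3, 130.9], [-11.3, 58.3, 122.2], [-11.6, 47.8, 129.2], [-11.9, 51.8, 123.9], [-10.4, 45.0, 128.1], [-10.7, 53.9, 119.5], [-10.8, 43.8, 126.2], [-12.2, 50.5, 119.3], [-10.3, 44.5, 122.8]]
face strip -85 -65 185 [ -0.6 -76.3 105.4] 60.4 [141.8 141.8 141.8 142. ]
face strip -35 -15 124 [ -0.4 -23.5 102.8] 44.2 [141.3 142.  142.4 143. ]
face strip 15 35 106 [ -0.4  25.8 101. ] 46.0 [140.7 141.  141.1 142. ]
face strip 62 80 125 [ -0.8  70.6 127.4] 63.4 [186.3 186.8 186.9 187.4]
top 272 
[... 785 characters left out ...]
-74.8 109.2] 61.7 [141.8 142.  143.3 143.8]
face strip -35 -15 42 [  1.  -24.2 107.5] 61.9 [140.9 141.5 143.1 143.8]
face strip 15 35 45 [  1.3  24.2 108.1] 63.1 [142.1 144.6 144.7 146.2]
face strip 62 80 51 [  0.6  70.9 134.9] 63.2 [187.7 188.7 189.5 192.6]
top 228 [142.5 142.7 142.8 142.9 143.2 143.3 143.8 144.  144.7 145.3] [  2.33372353 -21.09975907 144.21065232] [ 4.10770503e-02 -8.26456010e+01  1.43190132e+02] [  4.61700046  20.20331045 146.16566117]
knob 38 [-17.7  92.2 180.3] [-25.5  86.4 172.5] [ -9.3  98.1 186.9]
ear 73 [  0.7  70.9 180.4] [ -4.   51.2 152.4] [  6.4  96.9 192.6]
[[ 0.913  0.     0.408]
 [-0.408 -0.     0.913]
 [ 0.    -1.    -0.   ]]
jaw angle deg 65.89103611320422
```

>>> carry_out(
  commands=[
    [[3, -5, 0, 0, 0, 8, 9.19], [7, -10, 0, 0, 0, 16, 9.19], [11, -16, 0, 0, 0, 24.1, 9.19], [15, -22, 0, 0, 0, 24.1, 9.19], [18.7, -28.7, 0, 0, 0, 24.1, 9.19], [18.7, -28.7, 0, 0, 0, 24.1, 9.19], [18.7, -28.7, -2, 0, 0, 24.1, 9.19], [18.7, -28.7, -5, 0, 0, 24.1, 9.19]],
  ],
)

```text
time: 2.0
eef_pos: [0.4436, 0.2834, 0.1255]
tcp_rot: [0.708, -0.707, -0.0, -0.001]
contact_force: [0.4, -0.6, 0.1]
opening: 0.0918
```

Run:
```python
from h import *
s=manip.state();print(s["eef_pos"],s["tcp_rot"])
p,d=manip.capture("wrist");save("w1",p);c,R,t=cal("wrist");print(-R.T@t,R[2])
```

```text
[0.44355412 0.28337438 0.12549716] [ 7.07623520e-01 -7.06588330e-01 -2.04136599e-04 -1.35815103e-03]
[0.36426685 0.28314695 0.33162259] [ 0.27192447 -0.00196266 -0.9623166 ]
```

View pics/w1.png

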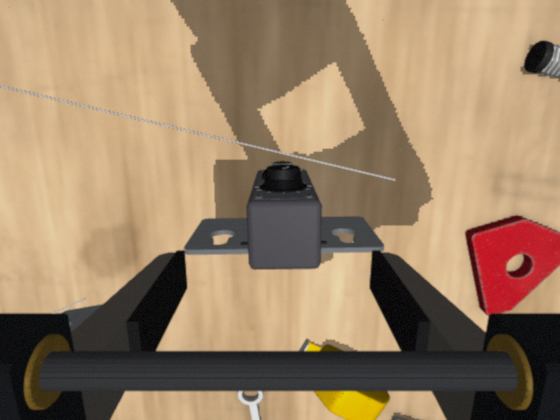

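The box sits centred between the fingers (columns 250–320), with the plate square to it. Next: descend and grip.

>>> carry_out(
  commands=[
    [[-0.1, 0, -3, 0, 0, 0, 9.19], [-0.1, 0, -5.2, 0, 0, 0, 9.19], [-0.1, 0, -5.2, 0, 0, 0, 5], [-0.1, 0, -5.2, 0, 0, 0, 3], [-0.1, 0, -5.2, 0, 0, 0, 2], [-0.1, 0, -5.2, 0, 0, 0, 2], [-0.1, 0, -5.2, 0, 0, 0, 2]],
  ],
)

```text
time: 2.92
eef_pos: [0.442, 0.2845, 0.0739]
tcp_rot: [0.708, -0.706, -0.0, -0.001]
contact_force: [0.6, 3.3, 2.6]
opening: 0.0455
```

>>> carry_out(
  commands=[
    [[0, 0, 4, 0, 0, 0, 0], [0, 0, 9, 0, 0, 0, 0], [0, -4, 11, 0, 0, 0, 0], [0, -10, 11, 0, 0, 0, 0], [1, -16, 11, 0, 0, -3, 0], [3, -22, 11, 0, 0, -7, 0], [5, -28, 11, 0, 0, -11, 0], [6, -33, 11, 0, 0, -11, 0]],
  ],
)

```text
time: 3.92
eef_pos: [0.5011, -0.0489, 0.1826]
tcp_rot: [-0.704, 0.704, -0.069, 0.068]
contact_force: [-0.3, 0.1, -4.4]
opening: 0.0454
```

>>> carry_out(
  commands=[
    [[2, -3, 0, 0, 0, 0, 0], [3.7, -6.0, -1.5, 0, 0, 0, 0], [3.7, -6.0, -2.9, 0, 0, 0, 0], [3.7, -6.0, -2.9, 0, 0, 0, 0]],
  ],
)

```text
time: 4.42
eef_pos: [0.536, -0.1059, 0.1522]
tcp_rot: [0.704, -0.704, 0.07, -0.066]
contact_force: [-1.0, 0.2, -5.0]
opening: 0.0447
```

Run:
```python
from h import *
s=manip.state();print(s["time"],s["eef_pos"],s["tcp_rot"],s["contact_force"],s["torque"],s["opening"])
for n in("scene","top","wrist"):
    p,d=manip.capture(n);save(n+"2",p);np.savez(n+"2.npz",p=p,d=d,W=cloud(n,d))
for n,(x0,y0,x1,y1) in dict(scene=(280,140,430,290),top=(260,110,400,240)).items():
    p=np.load(n+"2.npz")["p"][y0:y1,x0:x1];f=min(800/p.shape[1],600/p.shape[0])
    save(n+"2z",cv2.resize(p,None,fx=f,fy=f,interpolation=cv2.INTER_CUBIC))
```

```text
4.425 [ 0.53604581 -0.10591667  0.15215835] [ 0.70405808 -0.70359886  0.06968796 -0.06629066] [-1.01136867  0.1933928  -4.96119193] [-0.01876178 -0.10308741 -0.01972287] 0.04468180529799438
```

View pics/scene2z.png

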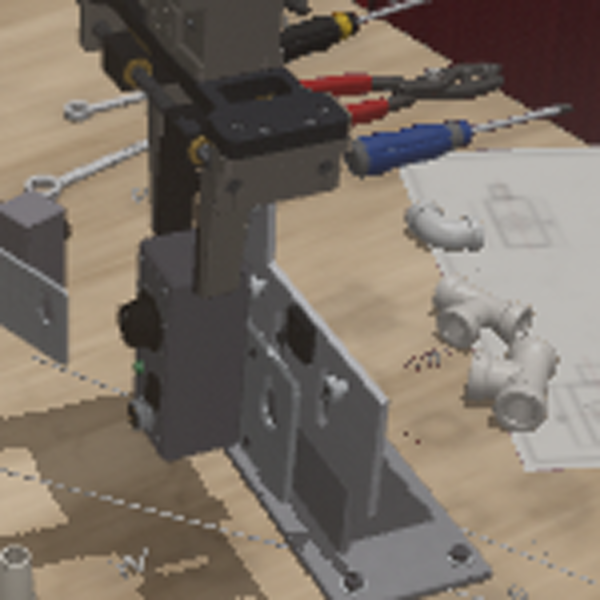

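View pics/wrist2.png

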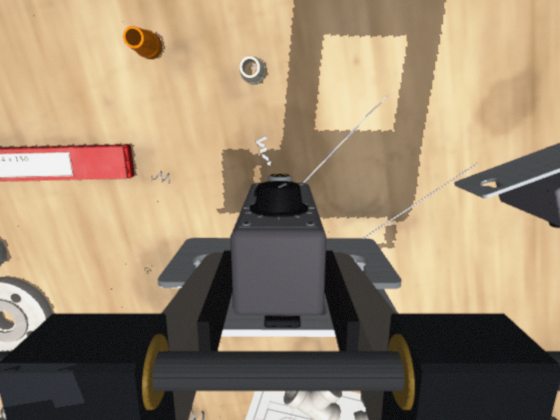

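```bash
cat > rel.py <<'E'
from h import *
import sys
from scipy.spatial.transform import Rotation as Ro
k=sys.argv[1]
th=np.radians(-11.05);X=np.array([np.cos(th),np.sin(th),0]);Y=np.array([-np.sin(th),np.cos(th),0]);O=np.array([.605,-.119,0])
for n in("scene","top"):
    f=np.load(n+k+".npz");w=f["W"][f["d"]>0]-O;l=np.c_[w@X,w@Y,w[:,2]]*1000
    def pr(nm,m):
        c=l[m]
        if len(c)>3:print(n,nm,len(c),'mean',c.mean(0).round(1),'lo',np.percentile(c,2,0).round(1),'hi',np.percentile(c,98,0).round(1),'dx/dy',np.polyfit(c[:,1],c[:,0],1)[0].round(4))
    P=(l[:,2]>40)&(l[:,2]<175)&(l[:,1]>-90)&(l[:,1]<90)
    pr('plateR',P&(l[:,1]<-26)&(l[:,0]<-20)&(l[:,0]>-70))
    pr('plateRmid',P&(l[:,1]<-35)&(l[:,1]>-70)&(l[:,0]<-20)&(l[:,0]>-70)&(l[:,2]>100)&(l[:,2]<140))
    pr('plateL',P&(l[:,1]>26)&(l[:,0]<-20)&(l[:,0]>-70))
    pr('face',P&(abs(l[:,0])<3)&(l[:,1]<-65))
    pr('boxtop',(abs(l[:,1])<35)&(l[:,0]<-35)&(l[:,0]>-110)&(l[:,2]>190)&(l[:,2]<206))
    pr('boxside',(l[:,1]<-15)&(l[:,1]>-30)&(l[:,0]<-47)&(l[:,0]>-85)&(l[:,2]>90)&(l[:,2]<140))
s=manip.state();q=s["tcp_rot"];R=Ro.from_quat([q[1],q[2],q[3],q[0]]).as_matrix();z=R[:,2]
print(R.round(4).tolist(),'jaw',np.degrees(np.arctan2(z[1],z[0]))%180, 'tcp local',(s["eef_pos"]-O)@np.c_[X,Y,[0,0,1]]*1000)
E
python3 rel.py 2
```

```text
scene plateR 426 mean [-47.4 -52.3 121.2] lo [-64.1 -77.   79. ] hi [-43.2 -26.3 158.3] dx/dy -0.0909
scene plateRmid 104 mean [-46.6 -51.1 118.4] lo [-48.5 -69.6 101.5] hi [-43.  -35.9 137.1] dx/dy 0.0372
scene face 198 mean [ -0.5 -77.3 105. ] lo [ -2.5 -86.2  64.8] hi [  2.5 -65.6 141.1] dx/dy -0.0664
scene boxtop 251 mean [-79.4  -1.  197.4] lo [-93.8 -32.5 191.1] hi [-50.9  28.1 205.2] dx/dy 0.1055
scene boxside 291 mean [-66.3 -23.9 115.4] lo [-84.2 -27.2  91. ] hi [-47.6 -21.3 138.6] dx/dy 0.3748
top plateL 25 mean [-44.1  48.2 128.6] lo [-45.5  42.5  82.4] hi [-41.2  54.6 163.1] dx/dy 0.0774
top boxtop 23 mean [-88.9 -10.6 198.1] lo [-91.2 -23.  191.9] hi [-85.8  -1.4 202.1] dx/dy 0.0422
[[0.9818, -0.0002, 0.1901], [-0.1901, 0.0001, 0.9818], [-0.0002, -1.0, 0.0001]] jaw 79.0421345674989 tcp local [-68.30876733   0.17810974 154.35904605]
```

View pics/top2z.png

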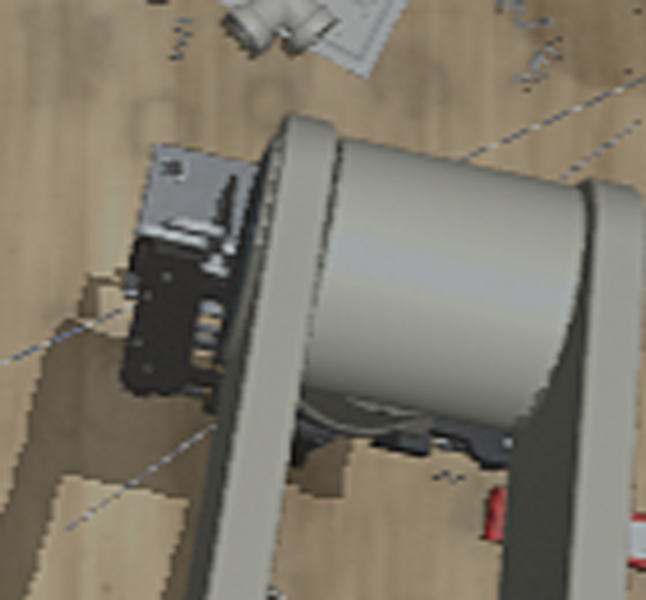

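The scene shows the plate about 42 mm in front of the face and square to it. The keyholes sit at about the right height, with the stud line at roughly 127 mm.

>>> carry_out(
  commands=[
    [[1, -0.2, 0.1, 0, 0, 0, 0], [2, -0.4, 0.1, 0, 0, 0, 0], [2.8, -0.55, 0.1, 0, 0, 0, 0], [2.8, -0.55, 0.1, 0, 0, 0, 0], [2.8, -0.55, 0.1, 0, 0, 0, 0]],
  ],
)

```text
time: 5.2
eef_pos: [0.566, -0.112, 0.1548]
tcp_rot: [0.704, -0.704, 0.068, -0.068]
contact_force: [-0.8, -0.1, -4.7]
opening: 0.0453
```

>>> carry_out(
  commands=[
    [[0.2, -0.04, 0, 0, 0, 0, 0], [0.4, -0.08, 0, 0, 0, 0, 0], [0.4, -0.08, 0, 0, 0, 0, 0], [0.4, -0.08, 0, 0, 0, 0, 0]],
  ],
)

```text
time: 5.7
eef_pos: [0.57, -0.1127, 0.155]
tcp_rot: [0.704, -0.704, 0.068, -0.068]
contact_force: [-1.2, 0.4, -4.7]
opening: 0.0457
```

Run:
```python
from h import *
s=manip.state();print(s["time"],s["eef_pos"],s["tcp_rot"],s["contact_force"],s["torque"],s["opening"])
n="scene";p,d=manip.capture(n);np.savez(n+"3.npz",p=p,d=d,W=cloud(n,d))
p=p[140:290,280:430];save("scene3z",cv2.resize(p,None,fx=4,fy=4,interpolation=cv2.INTER_CUBIC))
```

```text
5.7 [ 0.56998751 -0.11273371  0.15500188] [ 0.70388049 -0.70381685  0.06800413 -0.06759833] [-1.22986816  0.40147995 -4.66575516] [0.23683225 0.46928985 0.11903076] 0.04568595094324975
```

View pics/scene3z.png

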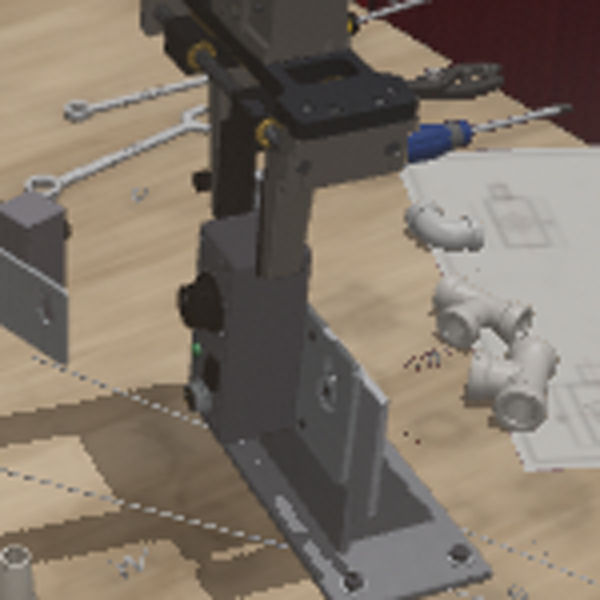

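Run:
```python
from h import *
p=np.load("scene3.npz")["p"][215:275,345:390];save("s3zz",cv2.resize(p,None,fx=10,fy=10,interpolation=cv2.INTER_CUBIC))
```

```text
(no output)
```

View pics/s3zz.png

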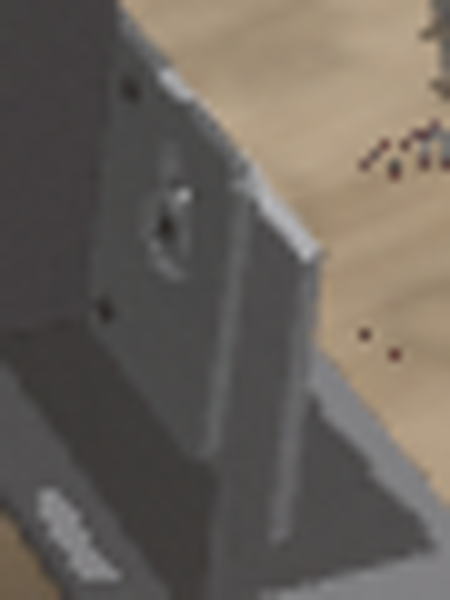

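>>> carry_out(
  commands=[
    [[0.2, -0.04, 0, 0, 0, 0, 0], [0.2, -0.04, 0, 0, 0, 0, 0], [0.2, -0.04, 0, 0, 0, 0, 0]],
  ],
)

```text
time: 6.12
eef_pos: [0.5725, -0.113, 0.1546]
tcp_rot: [0.704, -0.704, 0.068, -0.068]
contact_force: [1.4, 2.1, -10.4]
opening: 0.0455
```

>>> carry_out(
  commands=[
    [[0, 0, -0.1, 0, 0, 0, 0], [0, 0, -0.1, 0, 0, 0, 0]],
  ],
)

```text
time: 6.38
eef_pos: [0.5725, -0.1131, 0.1542]
tcp_rot: [0.704, -0.704, 0.068, -0.068]
contact_force: [0.8, 3.0, -8.0]
opening: 0.0457
```

>>> carry_out(
  commands=[
    [[0, 0, -0.1, 0, 0, 0, 0], [0, 0, -0.1, 0, 0, 0, 0]],
  ],
)

```text
time: 6.62
eef_pos: [0.5726, -0.1132, 0.1534]
tcp_rot: [0.704, -0.704, 0.068, -0.068]
contact_force: [-0.0, 2.6, -4.9]
opening: 0.0452
```

>>> carry_out(
  commands=[
    [[0.2, -0.04, 0, 0, 0, 0, 0], [0.2, -0.04, 0, 0, 0, 0, 0]],
  ],
)

```text
time: 6.88
eef_pos: [0.574, -0.1135, 0.1532]
tcp_rot: [0.704, -0.704, 0.068, -0.068]
contact_force: [-2.5, 3.0, -1.6]
opening: 0.0455
```

>>> carry_out(
  commands=[
    [[0.02, 0.08, 0, 0, 0, 0, 0], [0.02, 0.08, 0, 0, 0, 0, 0], [0.22, 0.04, 0, 0, 0, 0, 0], [0.22, 0.04, 0, 0, 0, 0, 0]],
  ],
)

```text
time: 7.38
eef_pos: [0.5762, -0.1135, 0.1529]
tcp_rot: [-0.704, 0.704, -0.068, 0.068]
contact_force: [-3.2, -0.5, -2.6]
opening: 0.0453
```

>>> carry_out(
  commands=[
    [[0.2, -0.04, 0, 0, 0, 0, 0], [0.2, -0.04, 0, 0, 0, 0, 0]],
  ],
)

```text
time: 7.62
eef_pos: [0.5782, -0.1138, 0.153]
tcp_rot: [-0.704, 0.704, -0.068, 0.068]
contact_force: [-5.5, -0.1, -2.5]
opening: 0.0452
```

Run:
```python
from h import *
s=manip.state();print(s["time"],s["eef_pos"],s["contact_force"],s["torque"],s["opening"])
n="scene";p,d=manip.capture(n);np.savez(n+"4.npz",p=p,d=d,W=cloud(n,d))
p=p[190:280,330:410];save("scene4z",cv2.resize(p,None,fx=6,fy=6,interpolation=cv2.INTER_CUBIC))
```

```text
7.625 [ 0.57822411 -0.11376415  0.15297113] [-5.4855136  -0.13667078 -2.47338081] [-0.18963855  1.2083149  -0.04169429] 0.045159862967086226
```

View pics/scene4z.png

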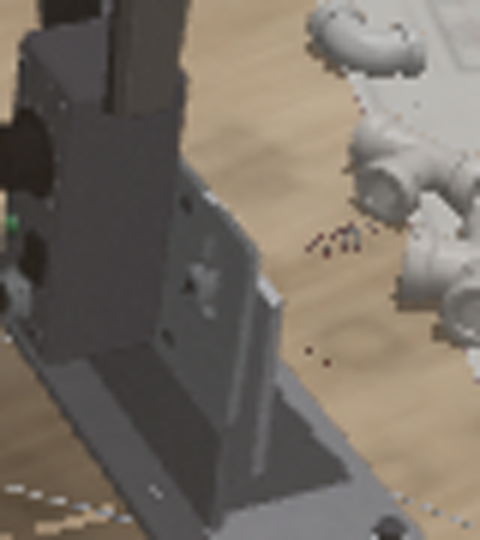

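The stud head protrudes through the round hole (around pixel (200, 275) in the crop), so the plate is on. Now slide down while pressing.

>>> carry_out(
  commands=[
    [[0.1, -0.02, 0, 0, 0, 0, 0], [0.1, -0.02, -0.3, 0, 0, 0, 0], [0.1, -0.02, -0.6, 0, 0, 0, 0], [0.1, -0.02, -0.6, 0, 0, 0, 0]],
  ],
)

```text
time: 8.18
eef_pos: [0.5789, -0.1135, 0.1467]
tcp_rot: [0.704, -0.704, 0.068, -0.067]
contact_force: [-6.5, 0.9, -3.8]
opening: 0.0458
```

>>> carry_out(
  commands=[
    [[0, 0, -0.4, 0, 0, 0, 0], [0, 0, -0.8, 0, 0, 0, 0], [0, 0, -0.8, 0, 0, 0, 0]],
  ],
)

```text
time: 8.55
eef_pos: [0.5787, -0.1134, 0.1385]
tcp_rot: [0.704, -0.704, 0.069, -0.067]
contact_force: [-5.5, 0.6, -4.1]
opening: 0.0457
```

>>> carry_out(
  commands=[
    [[0, 0, -0.3, 0, 0, 0, 0], [0, 0, -0.6, 0, 0, 0, 0], [0, 0, -0.6, 0, 0, 0, 0]],
  ],
)

```text
time: 8.93
eef_pos: [0.579, -0.1133, 0.1335]
tcp_rot: [0.704, -0.704, 0.068, -0.067]
contact_force: [-8.4, 2.8, 2.4]
opening: 0.0455
```

>>> carry_out(
  commands=[
    [[0, 0, -0.3, 0, 0, 0, 0], [0, 0, -0.3, 0, 0, 0, 0], [0, 0, -0.3, 0, 0, 0, 0]],
  ],
)

```text
time: 9.3
eef_pos: [0.5789, -0.113, 0.1325]
tcp_rot: [0.704, -0.704, 0.068, -0.067]
contact_force: [-14.7, 5.8, 20.5]
opening: 0.0459
```

Run:
```python
from h import *
s=manip.state();print(s["time"],s["eef_pos"],s["contact_force"],s["torque"],s["opening"])
n="scene";p,d=manip.capture(n);np.savez(n+"5.npz",p=p,d=d,W=cloud(n,d))
p=p[160:290,300:420];save("scene5z",cv2.resize(p,None,fx=4.5,fy=4.5,interpolation=cv2.INTER_CUBIC))
```

```text
9.3 [ 0.57893789 -0.1130111   0.13245586] [-14.68123683   5.80334875  20.54027421] [0.75855385 2.8127922  0.21123878] 0.04587240368861108
```

View pics/scene5z.png

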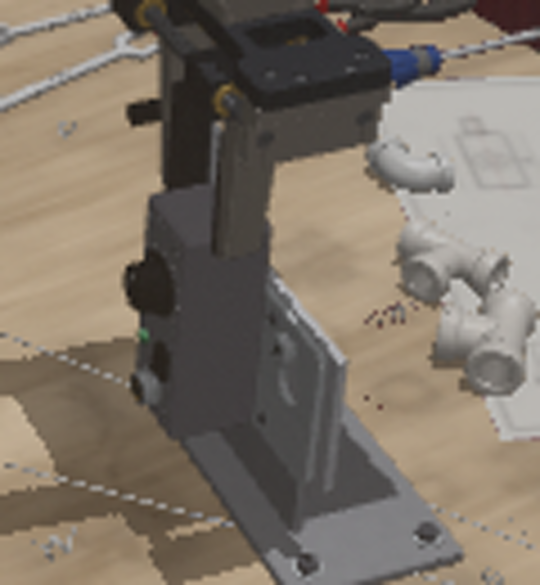

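Hard stop felt at about 25 N. The travel and the earlier touch both put the stud line at about 124.5 mm, so the plate is home and the slot ends against the necks. Unload, then open.

>>> carry_out(
  commands=[
    [[-0.05, 0.0, 0.25, 0, 0, 0, 0], [-0.05, 0.0, 0.25, 0, 0, 0, 0], [-0.05, 0, 0.25, 0, 0, 0, 6], [-0.05, 0, 0.25, 0, 0, 0, 7], [-0.05, 0, 0.25, 0, 0, 0, 7], [-0.05, 0, 0.25, 0, 0, 0, 7]],
  ],
)

```text
time: 10.1
eef_pos: [0.5793, -0.1139, 0.1327]
tcp_rot: [-0.704, 0.704, -0.068, 0.068]
contact_force: [-0.2, -0.3, 0.0]
opening: 0.07
```

>>> carry_out(
  commands=[
    [[0, 0, 3, 0, 0, 0, 7], [0, 0, 8, 0, 0, 0, 7], [0, 0, 12, 0, 0, 0, 5], [0, 0, 12, 0, 0, 0, 0]],
  ],
)

```text
time: 10.6
eef_pos: [0.5812, -0.1143, 0.2562]
tcp_rot: [-0.704, 0.704, -0.066, 0.07]
contact_force: [-0.1, -1.1, -0.5]
opening: 0.0519
```

Run:
```python
from h import *
s=manip.state();print(s["time"],s["eef_pos"],s["contact_force"],s["torque"],s["opening"])
for n in("scene","wrist"):
    p,d=manip.capture(n);np.savez(n+"6.npz",p=p,d=d,W=cloud(n,d))
    if n=="scene":
        for r in manip.trace(n,"latch"):
            m=r["region"]&(d>0);print(r["conf"],np.median(cloud(n,d)[m],0))
        p=cv2.resize(p[160:290,300:420],None,fx=4.5,fy=4.5,interpolation=cv2.INTER_CUBIC)
    save(n+"6z",p)
th=np.radians(-11.05);X=np.array([np.cos(th),np.sin(th),0]);Y=np.array([-np.sin(th),np.cos(th),0]);O=np.array([.605,-.119,0])
f=np.load("scene6.npz");w=f["W"][f["d"]>0]-O;l=np.c_[w@X,w@Y,w[:,2]]*1000
for nm,m in dict(plate=(l[:,1]<-30)&(l[:,1]>-80)&(l[:,0]<-2.5)&(l[:,0]>-8)&(l[:,2]>50)&(l[:,2]<150),knob=(l[:,1]>55)&(l[:,2]>150)&(l[:,2]<200)&(l[:,0]<-8)&(l[:,0]>-35)&(l[:,1]<110),body=(abs(l[:,1])<30)&(l[:,2]>165)&(l[:,2]<185)&(l[:,0]<-6)&(l[:,0]>-60)).items():
    c=l[m];print(nm,len(c),c.mean(0).round(1),np.percentile(c,3,0).round(1),np.percentile(c,97,0).round(1))
```

```text
10.6 [ 0.58117809 -0.1142751   0.25617623] [-0.06971091 -1.10564729 -0.52454224] [ 0.0017605  -0.00937704 -0.02405994] 0.05191610011918393
0.69 [ 0.61213123 -0.02893679  0.1760694 ]
plate 324 [ -5.6 -56.4  99.3] [ -7.5 -76.6  60.5] [ -3.2 -31.7 138.3]
knob 55 [-17.3  85.3 176.2] [-26.9  64.9 169.2] [ -8.1  95.9 181.5]
body 381 [-34.6  -6.8 175. ] [-54.7 -24.7 166. ] [-11.6  17.7 179.5]
```

View pics/scene6z.png

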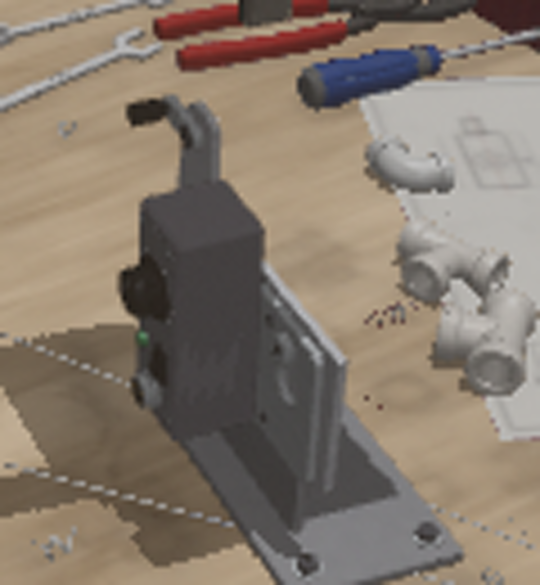

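View pics/wrist6z.png

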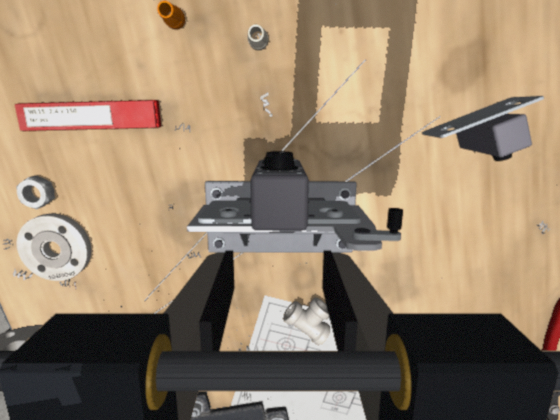

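The box hangs home. The latch still points to +y, with its black knob at about (395, 218) in the wrist view. Next: close the fingers, move above the knob and press it down.

>>> carry_out(
  commands=[
    [[0.7, 3, 0, 0, 0, 0, 0], [1.5, 6, 0, 0, 0, 0, 0], [2.2, 9.5, 0, 0, 0, 0, 0], [2.2, 9.5, 0, 0, 0, 0, 0], [2.2, 9.5, -3, 0, 0, 0, 0], [2.2, 9.5, -5, 0, 0, 0, 0], [2.2, 9.5, -5, 0, 0, 0, 0]],
  ],
)

```text
time: 11.62
eef_pos: [0.5991, -0.0196, 0.2001]
tcp_rot: [-0.704, 0.704, -0.07, 0.066]
contact_force: [-0.5, 0.0, 0.7]
opening: 0.0002
```

```bash
cat > look.py <<'E'
from h import *
import sys
k=sys.argv[1]
th=np.radians(-11.05);X=np.array([np.cos(th),np.sin(th),0]);Y=np.array([-np.sin(th),np.cos(th),0]);O=np.array([.605,-.119,0])
s=manip.state();print(s["time"],'local',(s["eef_pos"]-O)@np.c_[X,Y,[0,0,1]]*1000,s["contact_force"],s["opening"])
for n in("scene","wrist"):
    p,d=manip.capture(n);np.savez(n+k+".npz",p=p,d=d,W=cloud(n,d))
    if n=="scene": p=cv2.resize(p[150:250,300:400],None,fx=5.5,fy=5.5,interpolation=cv2.INTER_CUBIC)
    save(n+k+"z",p)
E
python3 look.py 7
```

```text
11.625 local [-24.8376321   96.41230231 200.10984751] [-0.48527422  0.0195486   0.71158871] 0.00021686503322858376
```

View pics/scene7z.png

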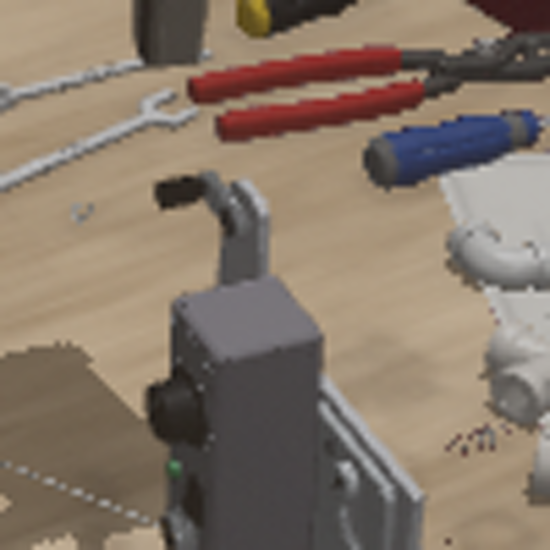

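View pics/wrist7z.png

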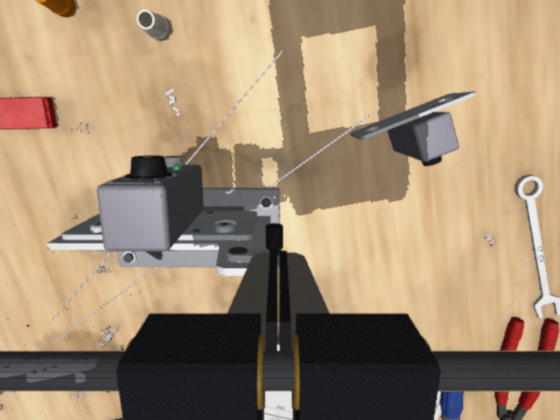

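>>> carry_out(
  commands=[
    [[0.3, -0.5, -0.5, 0, 0, 0, 0], [0.3, -0.5, -1.2, 0, 0, 0, 0], [0.3, -0.6, -2, 0, 0, 0, 0], [0.3, -0.7, -2.8, 0, 0, 0, 0], [0.3, -0.8, -3.5, 0, 0, 0, 0], [0.3, -0.8, -3.5, 0, 0, 0, 0]],
  ],
)

```text
time: 12.48
eef_pos: [0.6035, -0.0269, 0.1668]
tcp_rot: [-0.704, 0.704, -0.068, 0.067]
contact_force: [0.2, 0.2, -0.2]
opening: 0.0004
```

```bash
python3 look.py 8
```

```text
12.475 local [-19.10055015  90.16057281 166.8005449 ] [ 0.23203634  0.22961416 -0.17819335] 0.0004244839123241661
```

View pics/scene8z.png

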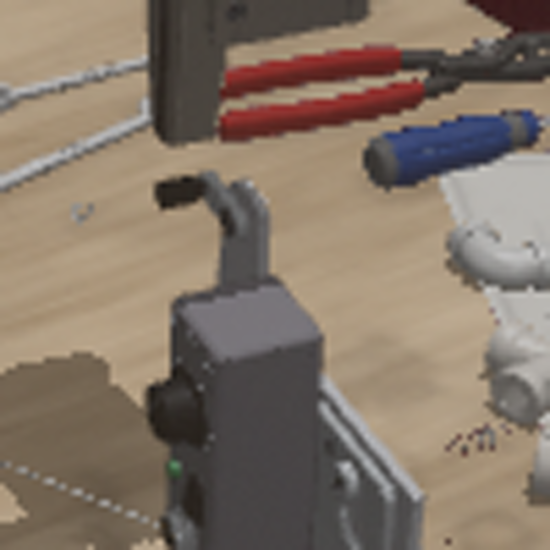

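View pics/wrist8z.png

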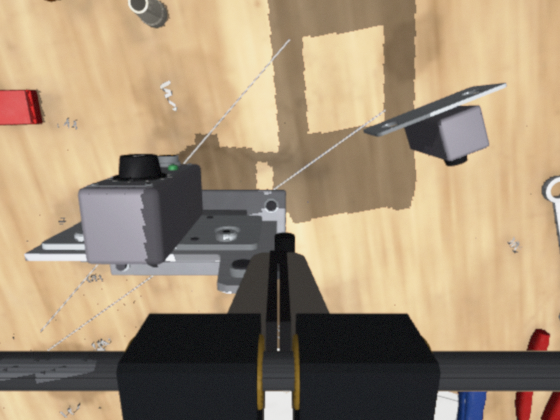

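Run:
```python
from h import *
th=np.radians(-11.05);X=np.array([np.cos(th),np.sin(th),0]);Y=np.array([-np.sin(th),np.cos(th),0]);O=np.array([.605,-.119,0])
for n in("scene","wrist"):
    f=np.load(n+"8.npz");w=f["W"]-O;l=np.stack([w@X,w@Y,w[...,2]],-1)*1000
    if n=="scene":
        for r in range(150,192,2):
            print(r,[l[r,c].round(0).tolist() for c in (330,334,338)])
    else:
        for r in range(230,300,5): print(r,[l[r,c].round(0).tolist() for c in (262,285,300)])
```

```text
150 [[-30.0, 87.0, 268.0], [-29.0, 68.0, 277.0], [-50.0, 7.0, 311.0]]
152 [[-30.0, 87.0, 263.0], [-27.0, 73.0, 269.0], [-51.0, 5.0, 308.0]]
154 [[-29.0, 87.0, 258.0], [-28.0, 70.0, 266.0], [-50.0, 7.0, 302.0]]
156 [[-30.0, 86.0, 254.0], [-26.0, 73.0, 259.0], [-50.0, 6.0, 298.0]]
158 [[-30.0, 85.0, 249.0], [-26.0, 73.0, 255.0], [-17.0, 72.0, 253.0]]
160 [[-29.0, 86.0, 244.0], [-26.0, 73.0, 250.0], [-16.0, 73.0, 248.0]]
162 [[-31.0, 82.0, 241.0], [-26.0, 71.0, 246.0], [-17.0, 71.0, 244.0]]
164 [[-29.0, 85.0, 234.0], [-25.0, 74.0, 239.0], [-14.0, 76.0, 236.0]]
166 [[-30.0, 83.0, 230.0], [-23.0, 77.0, 232.0], [-15.0, 74.0, 232.0]]
168 [[-29.0, 84.0, 225.0], [-25.0, 74.0, 229.0], [-14.0, 75.0, 226.0]]
170 [[-30.0, 81.0, 222.0], [-24.0, 74.0, 224.0], [-14.0, 75.0, 221.0]]
172 [[-30.0, 82.0, 216.0], [-22.0, 77.0, 217.0], [-13.0, 76.0, 216.0]]
174 [[-30.0, 81.0, 211.0], [-21.0, 79.0, 211.0], [-13.0, 76.0, 211.0]]
176 [[118.0, 393.0, -0.0], [129.0, 388.0, 0.0], [140.0, 383.0, 1.0]]
178 [[114.0, 384.0, -1.0], [124.0, 377.0, 1.0], [137.0, 376.0, -2.0]]
180 [[110.0, 374.0, -2.0], [120.0, 368.0, 
[... 651 characters left out ...]
0.0, 133.0], [-19.0, 95.0, 183.0], [53.0, 115.0, 2.0]]
255 [[-28.0, 83.0, 212.0], [-28.0, 94.0, 213.0], [-28.0, 102.0, 212.0]]
260 [[-28.0, 84.0, 219.0], [-28.0, 94.0, 220.0], [-28.0, 101.0, 219.0]]
265 [[-28.0, 84.0, 224.0], [-28.0, 94.0, 225.0], [-28.0, 101.0, 225.0]]
270 [[-28.0, 84.0, 229.0], [-28.0, 94.0, 230.0], [-28.0, 101.0, 230.0]]
275 [[-28.0, 84.0, 234.0], [-28.0, 94.0, 236.0], [-28.0, 100.0, 235.0]]
280 [[-28.0, 85.0, 240.0], [-28.0, 94.0, 239.0], [-28.0, 100.0, 240.0]]
285 [[-28.0, 85.0, 244.0], [-29.0, 94.0, 245.0], [-28.0, 100.0, 245.0]]
290 [[-29.0, 85.0, 249.0], [-28.0, 94.0, 249.0], [-29.0, 99.0, 250.0]]
295 [[-28.0, 85.0, 252.0], [-28.0, 94.0, 253.0], [-29.0, 99.0, 254.0]]
```

```bash
python3 - <<'E'
from h import *
th=np.radians(-11.05);X=np.array([np.cos(th),np.sin(th),0]);Y=np.array([-np.sin(th),np.cos(th),0]);O=np.array([.605,-.119,0])
for n,k in(("scene","8"),("scene","6"),("scene","5"),("scene","2")):
    f=np.load(n+k+".npz");w=f["W"][f["d"]>0]-O;l=np.c_[w@X,w@Y,w[:,2]]*1000
    l=l[(l[:,2]>130)&(abs(l[:,0]+40)<70)&(l[:,1]>-90)&(l[:,1]<200)]
    print(n,k)
    for y in range(-90,200,10):
        s=l[(l[:,1]>=y)&(l[:,1]<y+10)]
        if len(s):
            z=np.sort(s[:,2]);h,e=np.histogram(z,range(130,420,10));print(y,len(s),[(int(e[i]),int(h[i])) for i in range(len(h)) if h[i]>0][:24])
E
python3 - <<'E'
from h import *
p=np.load('scene8.npz')["p"][50:250,250:450];save("s8big",cv2.resize(p,None,fx=3,fy=3,interpolation=cv2.INTER_CUBIC))
p=np.load('scene5.npz')["p"][50:250,250:450];save("s5big",cv2.resize(p,None,fx=3,fy=3,interpolation=cv2.INTER_CUBIC))
E
```

```text
scene 8
-90 18 [(130, 13), (140, 5)]
-80 31 [(130, 26), (140, 5)]
-70 27 [(130, 19), (140, 8)]
-60 29 [(130, 23), (140, 6)]
-50 29 [(130, 24), (140, 5)]
-40 25 [(130, 20), (140, 5)]
-30 385 [(130, 85), (140, 79), (150, 78), (160, 77), (170, 66)]
-20 163 [(130, 35), (140, 34), (150, 11), (160, 10), (170, 71), (180, 2)]
-10 417 [(130, 9), (140, 27), (150, 18), (160, 7), (170, 64), (180, 1), (290, 3), (300, 2), (310, 33), (320, 120), (330, 133)]
0 449 [(130, 5), (140, 7), (150, 14), (160, 9), (170, 57), (180, 2), (290, 72), (300, 128), (310, 63), (320, 11), (330, 81)]
10 741 [(130, 1), (140, 4), (150, 7), (160, 6), (170, 57), (320, 2), (330, 75)]
20 1382 [(170, 3), (300, 4), (310, 4), (330, 41)]
30 145 [(300, 5), (310, 7), (320, 4), (330, 27)]
40 727 [(300, 4), (310, 6), (320, 18), (330, 109), (340, 64), (350, 72), (360, 75), (370, 98), (380, 61), (390, 2)]
50 1691 [(140, 1), (150, 12), (160, 15), (170, 19), (180, 11), (290, 4), (300, 28), (310, 31), (320, 5), (330, 13), (340, 37), (350, 28), (360, 17), (370, 21), (380, 106), (390, 92), (400, 41)]
60 766 [(140, 2), (150, 8), (160, 8), (
[... 8079 characters left out ...]
70, 20), (280, 35), (290, 46), (300, 23), (310, 11), (320, 8), (370, 4)]
30 96 [(130, 9), (140, 6), (190, 2), (210, 2), (220, 5), (230, 5), (240, 7), (250, 7), (260, 7), (280, 3), (290, 8), (300, 20), (310, 5), (320, 10)]
40 71 [(130, 15), (140, 6), (150, 3), (280, 6), (290, 6), (300, 21), (310, 5), (320, 9)]
50 83 [(130, 8), (140, 12), (150, 14), (160, 13), (170, 13), (300, 2), (310, 8), (320, 13)]
60 105 [(130, 7), (140, 8), (150, 8), (160, 4), (170, 2), (290, 10), (310, 31), (320, 35)]
70 138 [(130, 8), (140, 4), (150, 3), (270, 3), (280, 16), (290, 40), (300, 23), (310, 8), (320, 33)]
80 58 [(170, 2), (280, 6), (290, 5), (300, 6), (310, 9), (320, 30)]
90 12 [(170, 2), (180, 1), (320, 9)]
```

```bash
ls pics; python3 -c "
import cv2,numpy as np
a=cv2.imread('pics/s8big.png');b=cv2.imread('pics/s5big.png')
cv2.imwrite('pics/both.png',cv2.resize(np.hstack([a,b]),(800,400)))"
```

```text
s3zz.png
s5big.png
s8big.png
scene0.png
scene2.png
scene2z.png
scene3z.png
scene4z.png
scene5z.png
scene6z.png
scene7z.png
scene8z.png
scenez.png
top0.png
top2.png
top2z.png
topz.png
w1.png
wrist2.png
wrist6z.png
wrist7z.png
wrist8z.png
```

View pics/both.png

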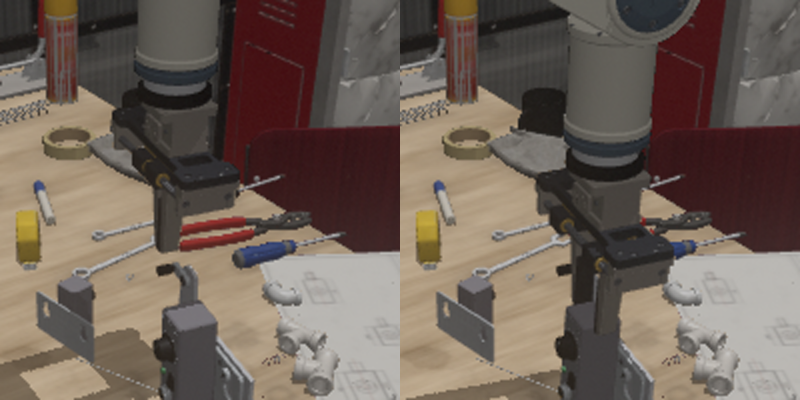

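The fingertip really sits about 42 mm above the reported TCP, since the depth puts the tip at z ≈ 0.209 and the knob top at ≈ 0.183. I'll allow for that and descend further.

>>> carry_out(
  commands=[
    [[0, 0, -1.5, 0, 0, 0, 0], [0, 0, -2.4, 0, 0, 0, 0], [0, 0, -3, 0, 0, 0, 0], [0, 0, -3.5, 0, 0, 0, 0], [0, 0, -3.5, 0, 0, 0, 0]],
  ],
)

```text
time: 13.2
eef_pos: [0.6038, -0.0269, 0.1321]
tcp_rot: [-0.704, 0.704, -0.068, 0.068]
contact_force: [0.1, 0.4, 0.6]
opening: 0.0005
```

```bash
python3 look.py 9
```

```text
13.2 local [-18.82994431  90.11655948 132.14744234] [0.13894442 0.35747627 0.63514065] 0.00045792682206559327
```

View pics/scene9z.png

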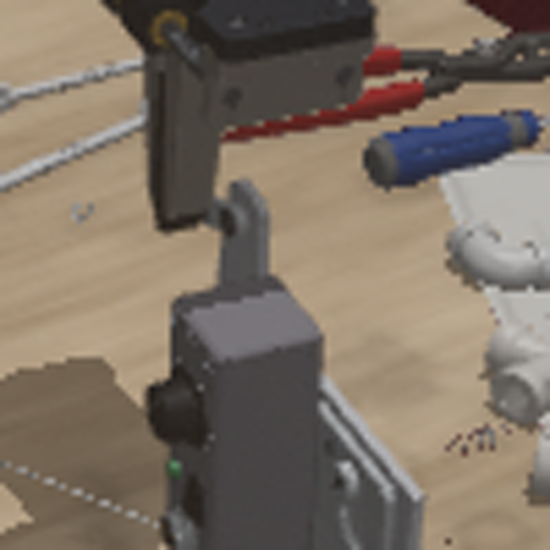

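>>> carry_out(
  commands=[
    [[-0.1, -0.3, -0.4, 0, 0, 0, 0], [-0.1, -0.5, -0.9, 0, 0, 0, 0], [-0.1, -0.5, -0.9, 0, 0, 0, 0]],
  ],
)

```text
time: 13.68
eef_pos: [0.6028, -0.0322, 0.1232]
tcp_rot: [-0.704, 0.704, -0.068, 0.068]
contact_force: [-0.0, -0.5, -0.6]
opening: 0.0002
```

>>> carry_out(
  commands=[
    [[0, 0, 2, 0, 0, 0, 0], [0.5, 2.5, 2, 0, 0, 0, 0], [0.5, 2.5, 2, 0, 0, 0, 0]],
  ],
)

```text
time: 14.05
eef_pos: [0.6081, -0.0059, 0.1436]
tcp_rot: [0.704, -0.704, 0.067, -0.067]
contact_force: [-0.0, 0.0, -0.3]
opening: 0.0003
```

```bash
python3 look.py 10
python3 - <<'E'
from h import *
th=np.radians(-11.05);X=np.array([np.cos(th),np.sin(th),0]);Y=np.array([-np.sin(th),np.cos(th),0]);O=np.array([.605,-.119,0])
for n in("scene","wrist"):
    f=np.load(n+"10.npz");w=f["W"][f["d"]>0]-O;l=np.c_[w@X,w@Y,w[:,2]]*1000
    m=(l[:,1]>55)&(l[:,1]<110)&(l[:,0]<-8)&(l[:,0]>-30)&(l[:,2]>125)&(l[:,2]<180);c=l[m];print(n,len(c),c.mean(0).round(1),np.percentile(c,3,0).round(1),np.percentile(c,97,0).round(1))
    m=(l[:,1]>55)&(l[:,1]<140)&(l[:,0]<-8)&(l[:,0]>-40)&(l[:,2]>180)&(l[:,2]<240);c=l[m];print(n,len(c),c.mean(0).round(1),np.percentile(c,1,0).round(1),np.percentile(c,99,0).round(1))
E
```

```text
14.05 local [-18.66581887 111.54952899 143.55904436] [-0.03752196  0.00936392 -0.25271644] 0.00028745784750981186
scene 55 [-17.6  79.3 160.5] [-27.7  62.8 152. ] [ -8.2  88.8 175.4]
scene 261 [-24.3 101.5 211.7] [-30.8  91.6 183. ] [ -9.8 123.9 238.8]
wrist 750 [-18.   84.7 157.3] [-25.8  56.7 128.5] [ -8.9  93.  163. ]
wrist 4364 [-28.4 111.  218.1] [-29.6  95.2 184.9] [-17.  126.7 239.6]
```

View pics/scene10z.png

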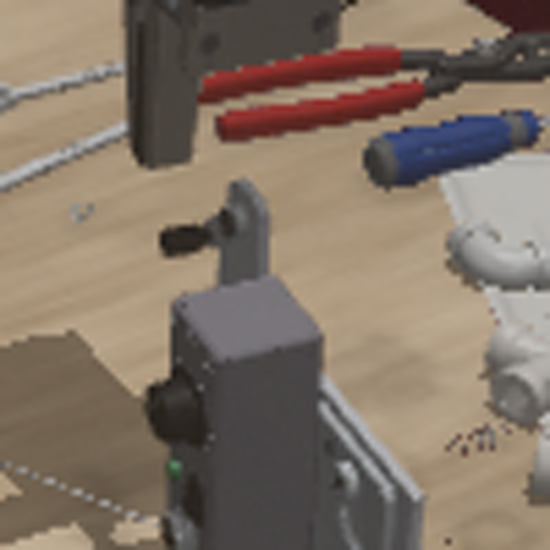

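View pics/wrist10z.png

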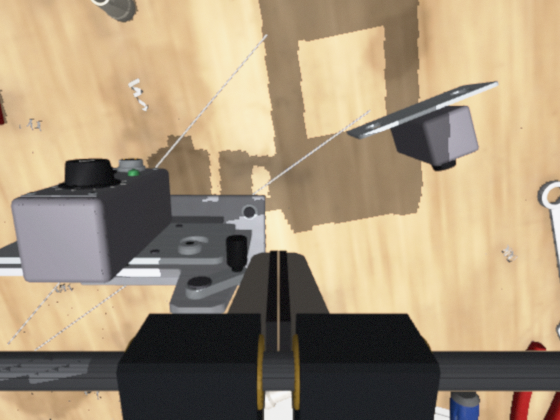

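>>> carry_out(
  commands=[
    [[0.06, 0.3, 0, 0, 0, 0, 0], [0.06, 0.3, -2, 0, 0, 0, 0], [0.06, 0.3, -3.8, 0, 0, 0, 0], [0.06, 0.3, -3.8, 0, 0, 0, 0]],
  ],
)

```text
time: 14.65
eef_pos: [0.6072, -0.004, 0.1038]
tcp_rot: [-0.704, 0.704, -0.069, 0.067]
contact_force: [0.2, -0.1, -1.0]
opening: 0.0006
```

>>> carry_out(
  commands=[
    [[-0.1, -0.5, 0, 0, 0, 0, 0], [-0.2, -1, 0, 0, 0, 0, 0], [-0.3, -1.5, 0, 0, 0, 0, 0], [-0.4, -2, 0, 0, 0, 0, 0], [-0.45, -2.3, 0, 0, 0, 0, 0], [-0.45, -2.3, 0, 0, 0, 0, 0]],
  ],
)

```text
time: 15.4
eef_pos: [0.6043, -0.0274, 0.106]
tcp_rot: [-0.704, 0.704, -0.068, 0.068]
contact_force: [-0.7, 0.1, 0.3]
opening: 0.0003
```

```bash
python3 look.py 11
python3 - <<'E'
from h import *
th=np.radians(-11.05);X=np.array([np.cos(th),np.sin(th),0]);Y=np.array([-np.sin(th),np.cos(th),0]);O=np.array([.605,-.119,0])
for n in("scene","wrist"):
    f=np.load(n+"11.npz");w=f["W"][f["d"]>0]-O;l=np.c_[w@X,w@Y,w[:,2]]*1000
    m=(l[:,1]>45)&(l[:,1]<90)&(l[:,0]<-8)&(l[:,0]>-27)&(l[:,2]>130)&(l[:,2]<175);c=l[m];print(n,len(c),c.mean(0).round(1),np.percentile(c,3,0).round(1),np.percentile(c,97,0).round(1))
E
```

```text
15.4 local [-18.29951264  89.79504963 106.00093927] [-0.65591957  0.12482403  0.33656166] 0.0002603376851820203
scene 100 [-17.8  71.3 158.2] [-26.1  63.4 145.6] [ -8.8  78.6 174.4]
wrist 808 [-19.4  68.6 149. ] [-26.9  50.4 131. ] [ -8.6  82.4 155.6]
```

View pics/scene11z.png

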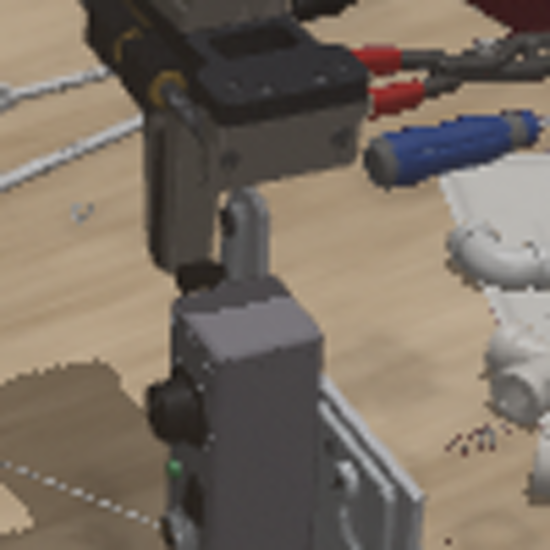

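View pics/wrist11z.png

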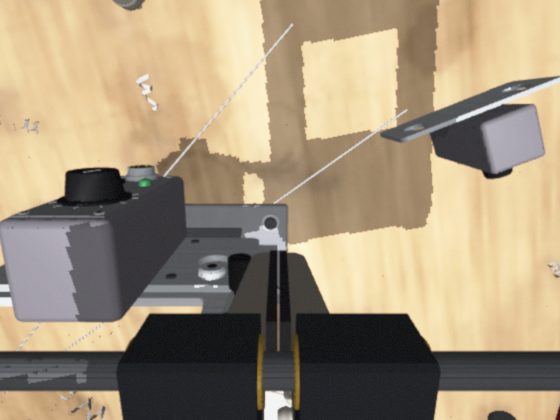

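>>> carry_out(
  commands=[
    [[-0.04, -0.2, 0, 0, 0, 0, 0], [-0.06, -0.3, 0, 0, 0, 0, 0], [-0.06, -0.3, 0, 0, 0, 0, 0]],
  ],
)

```text
time: 15.88
eef_pos: [0.6037, -0.0295, 0.1057]
tcp_rot: [0.704, -0.704, 0.068, -0.068]
contact_force: [0.7, 3.9, -0.5]
opening: 0.0005
```

>>> carry_out(
  commands=[
    [[-0.04, -0.2, 0, 0, 0, 0, 0], [-0.04, -0.2, 0, 0, 0, 0, 0]],
  ],
)

```text
time: 16.12
eef_pos: [0.6037, -0.0299, 0.1057]
tcp_rot: [0.705, -0.703, 0.068, -0.068]
contact_force: [2.6, 10.2, -1.2]
opening: 0.0003
```

The latch has reached its stop: the force climbed to 10 N with almost no motion. Backing off to check.

>>> carry_out(
  commands=[
    [[0.3, 1.5, 0, 0, 0, 0, 0], [0.5, 2.5, 3, 0, 0, 0, 0], [0.5, 2.5, 9, 0, 0, 0, 0], [-4, 2.5, 15, 0, 0, 0, 0], [-9, 2.5, 17, 0, 0, 0, 0], [-12, 2.5, 17, 0, 0, 0, 0], [-12, 2.5, 17, 0, 0, 0, 0]],
  ],
)

```text
time: 17.0
eef_pos: [0.4816, -0.0069, 0.2765]
tcp_rot: [-0.704, 0.704, -0.067, 0.068]
contact_force: [0.5, 0.3, 0.4]
opening: 0.0002
```

```bash
python3 look.py 12
python3 - <<'E'
from h import *
th=np.radians(-11.05);X=np.array([np.cos(th),np.sin(th),0]);Y=np.array([-np.sin(th),np.cos(th),0]);O=np.array([.605,-.119,0])
for n in("scene","wrist"):
    f=np.load(n+"12.npz");w=f["W"][f["d"]>0]-O;l=np.c_[w@X,w@Y,w[:,2]]*1000
    m=(l[:,1]>45)&(l[:,1]<95)&(l[:,0]<-9)&(l[:,0]>-28)&(l[:,2]>125)&(l[:,2]<185);c=l[m];print(n,len(c),c.mean(0).round(1),np.percentile(c,3,0).round(1),np.percentile(c,97,0).round(1))
    m=(l[:,1]<-30)&(l[:,1]>-80)&(l[:,0]<-2.5)&(l[:,0]>-9)&(l[:,2]>50)&(l[:,2]<150);c=l[m];print('plate',len(c),c.mean(0).round(1),np.percentile(c,3,0).round(1),np.percentile(c,97,0).round(1))
p=np.load("wrist12.npz")["p"];print(manip.tip_of("scene","latch")[:1])
E
```

```text
17.0 local [-142.57196037   86.34226716  276.45360987] [0.53499678 0.33946839 0.44778072] 0.0001724410446520489
scene 41 [-19.6  64.8 151.5] [-27.5  61.  145.2] [ -9.2  70.4 167. ]
plate 336 [ -5.7 -56.2 100.9] [ -8.1 -76.6  61.3] [ -3.2 -31.1 138.6]<stdin>:5: RuntimeWarning: Mean of empty slice.
  ret = um.true_divide(
Traceback (most recent call last):
IndexError: index -1 is out of bounds for axis 0 with size 0
```

View pics/scene12z.png

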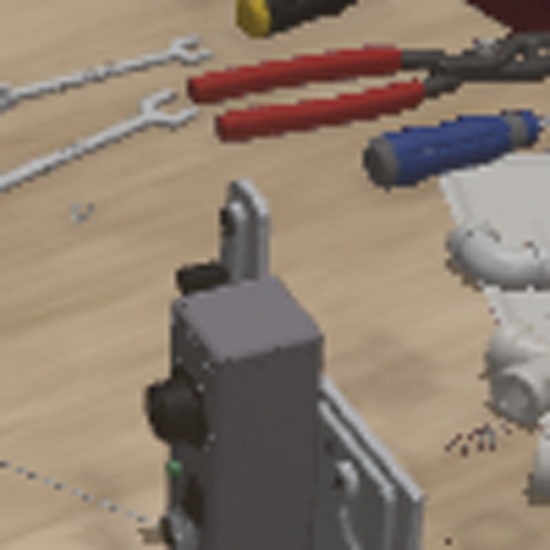

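View pics/wrist12z.png

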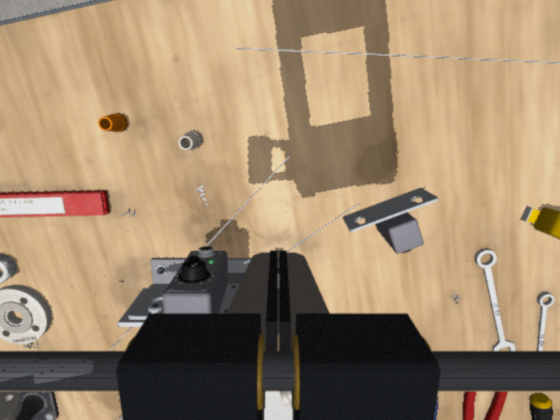

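The latch hangs down with its knob at y ≈ 65 mm, over the plate, which has not moved. The cups, tape measure and electrode box are undisturbed, so I'm handing in.

```bash
python3 -c "
from cell import manip
print(manip.close_job())"
```

```text
the job is handed in; nothing more can be done
None
```

The control box is hanging on its bracket with the latch closed over it, and I handed the job in at about 17 s. The job reports no verdict.

**Hanging the box:** I gripped the 120 mm box (the smaller look-alike was left alone) and felt for the studs. The keyholes touched about 2.5 mm high, so I lowered the box slightly and shifted it about 1 mm sideways. It then went on, pressed in against the pad at 5–6 N, and slid down to a hard stop. The load at the stop was about 25 N vertically and 15 N horizontally, well under the 60 N limit. I unloaded before letting go.

**Closing the latch:** With closed fingers I pushed the knob down, then sideways until it met its stop at about 10 N. I then backed the arm clear.

**Last checks:**
- **Latch:** the knob measures y ≈ 65 mm, where 66 is closed.
- **Plate:** its height did not change while the latch was turned. Its front face measures about 5 mm off the mounting face, so the plate sits about 1 mm from it.
- **Bystanders:** the cups and electrode box look untouched in the last wrist view. The tape measure is only partly in that view, but nothing went near it.
- **Robot:** it is touching nothing.

**Disagreements:**
- **Fingertip position:** in the depth images the fingertips sat about 35–42 mm higher than the reported tool point. The box was therefore gripped nearer its top than planned, and I corrected for this when pushing the latch.
- **Stud height:** by feel it came out at about 124.5 mm, against about 126–127 mm from the cameras.

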